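# Switch on the gel bench in order

### The job

Get the gel bench ready by switching on its three circuits in the right order: with the fingertips, tap the yellow key (cooling fan) down, then the blue key (pump), then the green key (power supply), each lightly but right down so that it stays down. Leave the red key (drain) up, do not pick up or shove the loose switch boxes, and leave the other things on the bench where they are.

Things in the scene. Friction and masses are not known exactly. Their poses are not given: they have to be found in the camera images.
- yellow_top (a point): centre of the top face of the yellow key: a round, flat, upright push key 38 mm across on the middle of switch_yellow. Its top is 51 mm above the bench when up and 41 mm when fully down, where it meets its stop; the soft cap then gives up to 6 mm more (from 4 N to 13 N) and comes back; the point moves with the key. The things close round it are no higher than 20 mm, apart from the other switches and the small bottle
- key_yellow (a joint): how far the yellow key is pushed down, m: 0 up (as all start), 0.010 fully down at its stop. About 3 N of downward push moves it, and it stays wherever it is left (no spring); it counts as on beyond 0.005
- switch_yellow: grey square push-switch box with the yellow key, 64x64 mm, turned up to 0.6 rad about z, box 29 mm high with a 49 mm black collar to 30.5 mm; stands loose on rubber feet, 0.46 kg; origin at the centre of its underside on the bench, z up
- blue_top (a point): centre of the top face of the blue key: a round, flat, upright push key 38 mm across on the middle of switch_blue. Its top is 51 mm above the bench when up and 41 mm when fully down, where it meets its stop; the soft cap then gives up to 6 mm more (from 4 N to 13 N) and comes back; the point moves with the key. The things close round it are no higher than 20 mm, apart from the other switches and the small bottle
- key_blue (a joint): how far the blue key is pushed down, m: 0 up (as all start), 0.010 fully down at its stop. About 3 N of downward push moves it, and it stays wherever it is left (no spring); it counts as on beyond 0.005
- switch_blue: grey square push-switch box with the blue key, 64x64 mm, turned up to 0.6 rad about z, box 29 mm high with a 49 mm black collar to 30.5 mm; stands loose on rubber feet, 0.46 kg; origin at the centre of its underside on the bench, z up
- green_top (a point): centre of the top face of the green key: a round, flat, upright push key 38 mm across on the middle of switch_green. Its top is 51 mm above the bench when up and 41 mm when fully down, where it meets its stop; the soft cap then gives up to 6 mm more (from 4 N to 13 N) and comes back; the point moves with the key. The things close round it are no higher than 20 mm, apart from the other switches and the small bottle
- key_green (a joint): how far the green key is pushed down, m: 0 up (as all start), 0.010 fully down at its stop. About 3 N of downward push moves it, and it stays wherever it is left (no spring); it counts as on beyond 0.005
- switch_green: grey square push-switch box with the green key, 64x64 mm, turned up to 0.6 rad about z, box 29 mm high with a 49 mm black collar to 30.5 mm; stands loose on rubber feet, 0.46 kg; origin at the centre of its underside on the bench, z up
- red_top (a point): centre of the top face of the red key: a round, flat, upright push key 38 mm across on the middle of switch_red. Its top is 51 mm above the bench when up and 41 mm when fully down, where it meets its stop; the soft cap then gives up to 6 mm more (from 4 N to 13 N) and comes back; the point moves with the key. The things close round it are no higher than 20 mm, apart from the other switches and the small bottle
- key_red (a joint): how far the red key is pushed down, m: 0 up (as all start), 0.010 fully down at its stop. About 3 N of downward push moves it, and it stays wherever it is left (no spring); it counts as on beyond 0.005
- switch_red: grey square push-switch box with the red key, 64x64 mm, turned up to 0.6 rad about z, box 29 mm high with a 49 mm black collar to 30.5 mm; stands loose on rubber feet, 0.46 kg; origin at the centre of its underside on the bench, z up
- tape: beige roll of tape lying flat, 82 mm across, 19 high; it does not move; origin at the centre of its underside
- small_bottle: small bottle with a blue cap, 43 mm across, 86 high; loose bystander, origin at the centre of its underside
- timer: white bench timer, 64x66x19 mm, with small coloured keys of its own (not part of the job); loose bystander, origin at the centre of its underside
- marker: white and blue marker pen lying along its y, 129 mm long, 15 thick; loose bystander, origin at the centre of its underside
- tweezers: steel tweezers lying along its y, 115 mm long, 8 high; loose bystander, origin at the centre of its underside
- microtube: green microtube lying along its y, 41 mm long, 13 thick; loose bystander, origin at the centre of its underside
Not all that is in view belongs to the job. What is shaped like the switch_blue but brown or purple is not meant. Leave any orange look-alike of the switch_green alone.

How it is judged:
By the outcome, as a careful person would: the job done as asked, in the order asked, and still so for the second after the job is handed in, with the robot touching nothing.
It also fails if it takes over 48 s, if anything falls off the work surface, if the arm or the gripper's body presses on something with over 40 N, if the wrist force passes 120 N, or if a joint passes its speed limit or range.

### The arm

A 7-joint arm with a two-finger parallel gripper is mounted at the origin on a cart in front of the work surface, level with it; the furniture and walls round the work are solid. World frame = base frame: x ahead of the robot, y to its left, z up, the work surface at z = 0. Lengths are in m, angles in rad, forces in N, time in s.
With the tool pointing down it reaches from about 0.4 to 0.85 m from the base axis. Payload 4.5 kg.
Tool frame: the origin (TCP) lies on the mounting face of the last link; the fingertips stand 166 mm ahead of it and the grasp point (between the pads) lies 147 mm ahead of it; y points along the fingers, z is the direction in which the jaws open and shut, and the axes are right-handed (so a half turn about y gives the same grasp; the last joint's range is limited). The gripper opens to 88 mm and grips with 3 to 60 N. Pads are 18 mm wide; open, the fingers measure 123 mm over their backs; the gripper's body (75 mm by 187 mm) begins 45 mm behind the grasp point.
Start: joints at [-1.216, 0.689, -0.195, 1.565, 0.157, 0.902, -0.215], TCP at [0.197, 0.593, 0.405] pointing down, gripper open.
Joint ranges: [-3.01, 3.01], [-0.46, 2.08], [-1.47, 1.51], [0.13, 2.56], [-1, 4.14], [0.04, 2.09], [-2.66, 2.66]. Speed limits (rad/s): [2.57, 2.57, 3.14, 3.14, 3.14, 3.14, 3.14].

### API

Orientations are given as a unit quaternion [x, y, z, w].
In Python, from plant import r gives the robot as it stands.
- The arm moves only by the tool arm_command, never from a script. Its argument "deltas" is a list of rows, each an object of numbers: "dx", "dy", "dz": the shift along the tool's x, y, z each as a share of 1000 mm, from -1 to 1; "wx", "wy", "wz": the turn, a rotation vector about the tool's x, y, z each as a share of 45 degrees, from -1 to 1. In form: [{"dx": .., "dy": .., "dz": .., "wx": .., "wy": .., "wz": ..}, ...]. A call has exactly 5 rows; each row is the pose to reach, as a shift and turn from the pose commanded when the call began, along the tool's axes at that moment; what a row does not reach only later rows make up. A row lasts 1/10 s, in which the tool goes at most 50 mm and 8.59 degrees, less where a joint would pass 70% of its speed; a pose out of reach is approached as far as the arm can. A call with a number of a shift or a turn outside -1 to 1 is refused whole. A call with a gripper value outside its range is refused whole. "claw" is the opening, from -1 (shut) to 1 (fully open), set as the call begins (left out, the last holds). The fingers move at their own pace and stop on an object; "grip_force" is the grip in N (left out, the last holds). Time passes only in rows, so rows that repeat a pose let the fingers close, or fill a call up. It gives the time, the measured TCP pose, the force and the opening at its end, in the units of the state.
- r.get_state(): the state, without advancing time (a new reading comes with each control period).
- r.snapshot(name): name is "side" or "top"; returns the picture (420x560x3 uint8, red, green, blue); there is no depth.
- r.get_calibration(name): a dict with "vertical_fov" (degrees; the focal length in pixels is half the picture's height over the tangent of half this angle, whatever the lens; pixels are square), "cx", "cy" (the principal point, pixels), "R" (3x3) and "t" (3): a world point X has camera coordinates R X + t. Camera axes: x right, y down, z forward; pixel columns grow to the right and rows downward; lengths in m; the calibration is good to about 2 mm. A picture is of the moment at which its call begins. get_calibration takes no time and is no camera call.
- r.finish_job(): hands the job in, once; it reports no verdict.
The state is a dict: "clock": time; "q": joint angles; "qd": joint speeds; "joint_torque": joint torques, N m; "tool_pos": TCP position; "eef_rot": TCP orientation; "contact_force": force on the tool from outside, world axes, zero at the start; "moment": the same for the moment, N m; "opening": opening from 0.0 (shut) to 1.0 (fully open).
Only numpy, scipy, OpenCV 4.12 (cv2) and the standard library are available. Lean on these libraries where they do the work, as an engineer would, in place of code of your own. Each camera call takes 0.05 s, during which the arm holds its last target.

## Working session

There is one attempt and no reset: what is moved stays moved. The work goes in short steps, Python scripts to look and compute and a tool call to move; the robot and the scene stay as the last step left them, time stands still between calls to the robot, and variables do not carry over. Pictures are saved under pics/ and viewed, and the job is handed in when it is done.

Besides the shell and the picture viewer there is one more tool, called as name([rows], argument=value, ...), one row to a line, values as JSON. arm_command: Moves the arm, as the interface text tells. Shift numbers are shares of 1000 mm and turn numbers shares of 45 degrees, none past 1 either way. Its arguments: {"type":"object","properties":{"deltas":{"type":"array","items":{"type":"object","properties":{"dx":{"type":"number","minimum":-1,"maximum":1},"dy":{"type":"number","minimum":-1,"maximum":1},"dz":{"type":"number","minimum":-1,"maximum":1},"wx":{"type":"number","minimum":-1,"maximum":1},"wy":{"type":"number","minimum":-1,"maximum":1},"wz":{"type":"number","minimum":-1,"maximum":1}}}},"claw":{"type":"number"},"grip_force":{"type":"number"}},"required":["deltas"]}

```bash
mkdir -p pics; python3 - <<'E'
from plant import r
import cv2,numpy as np
s=r.get_state()
for k,v in s.items(): print(k,np.round(v,4))
for n in("top","side"):
    cv2.imwrite(f"pics/{n}0.png",cv2.cvtColor(r.snapshot(n),cv2.COLOR_RGB2BGR)); print(n,r.get_calibration(n))
E
```

```text
clock 0.0
q [-1.2162  0.69   -0.1945  1.5663  0.1573  0.9025 -0.2151]
qd [-0.0005 -0.0005 -0.0009 -0.0017 -0.0003 -0.     -0.0005]
joint_torque [ 2.00000e-04 -5.27557e+01 -1.26650e+00 -1.53435e+01 -5.26000e-02
  6.60000e-03  2.00000e-04]
tool_pos [0.197  0.5928 0.4039]
eef_rot [ 0.6987 -0.113   0.1129 -0.6974]
contact_force [-0.4116 -0.9536 -0.3994]
moment [ 0.0235 -0.0104  0.0143]
opening 0.9975
top {'vertical_fov': 42.233684997333775, 'cx': 268.5476967879611, 'cy': 212.00658056966978, 'R': array([[-0.10996824, -0.99393356,  0.00175007],
       [-0.96840855,  0.10674736, -0.22536612],
       [ 0.22381213, -0.0264779 , -0.97427257]]), 't': array([0.05342051, 0.48948939, 1.73090754])}
side {'vertical_fov': 44.36501019361861, 'cx': 276.87022743464325, 'cy': 210.0370205512055, 'R': array([[ 0.93826536, -0.34507322,  0.02413684],
       [-0.17590831, -0.53605246, -0.8256537 ],
       [ 0.29784959,  0.77043639, -0.5636607 ]]), 't': array([-0.49708651,  0.13015715,  1.23120801])}
```

View pics/top0.png

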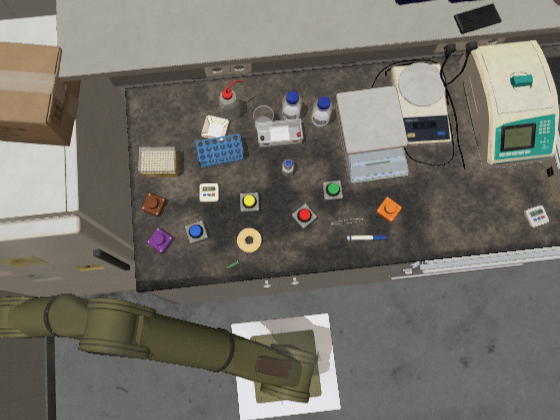

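View pics/side0.png

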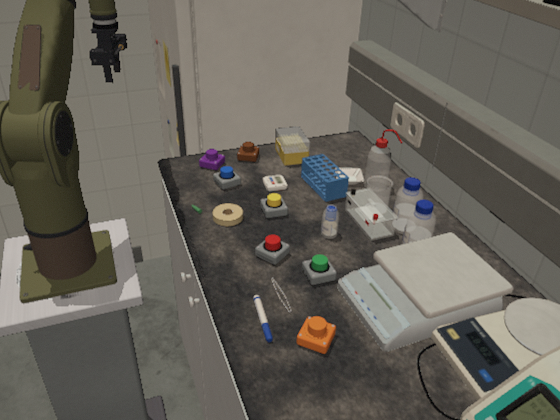

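The top view shows yellow at (249,201), blue (196,231), green (333,189) and red (304,215). Brown, purple and orange are decoys. The side view agrees. Next I'll measure the keys.

```bash
cat > h.py <<'E'
import cv2,numpy as np
from plant import r
def cal(n):
    c=r.get_calibration(n); f=210/np.tan(np.radians(c["vertical_fov"]/2))
    K=np.array([[f,0,c["cx"]],[0,f,c["cy"]],[0,0,1]]); return K,np.array(c["R"]),np.array(c["t"])
def ray(n,uv):
    K,R,t=cal(n); d=R.T@np.linalg.solve(K,[uv[0],uv[1],1]); return -R.T@t,d/np.linalg.norm(d)
def onplane(n,uv,z):
    o,d=ray(n,uv); return o+d*(z-o[2])/d[2]
def tri(a,b):
    o1,d1=ray("top",a);o2,d2=ray("side",b)
    s=np.linalg.lstsq(np.c_[d1,-d2],o2-o1,rcond=None)[0]
    p,q=o1+s[0]*d1,o2+s[1]*d2; return (p+q)/2,np.linalg.norm(p-q)
def proj(n,X):
    K,R,t=cal(n); p=K@(R@np.array(X)+t); return p[:2]/p[2]
H={"yellow":(24,35),"blue":(100,125),"green":(55,80),"red":(0,6)}
near={"top":dict(yellow=(249,201),blue=(196,231),green=(333,189),red=(304,215)),
"side":dict(yellow=(274,202),blue=(227,174),green=(320,264),red=(273,244))}
def blob(img,n,c):
    hsv=cv2.cvtColor(img,cv2.COLOR_BGR2HSV); m=cv2.inRange(hsv,(H[c][0],120,60),(H[c][1],255,255))
    w=np.zeros_like(m); cv2.circle(w,near[n][c],16,255,-1); m&=w
    k,l,st,ce=cv2.connectedComponentsWithStats(m); i=1+np.argmax(st[1:,4]); return st[i],ce[i],l==i,hsv[...,2]
E
python3 - <<'E'
from h import *
im={n:cv2.imread(f"pics/{n}0.png") for n in("top","side")}
for c in H:
    C={}
    for n in im:
        st,ce,m,V=blob(im[n],n,c); C[n]=ce
        print(c,n,st,np.round(ce,1),"V pct",np.percentile(V[m],[10,50,90]), np.round(onplane(n,ce,.045),4))
    p,e=tri(C["top"],C["side"]); print("  tri",np.round(p,4),round(e,4))
a=im["top"][160:270,130:420]; cv2.imwrite("pics/c_top.png",cv2.resize(a,None,fx=2.7,fy=2.7,interpolation=2))
a=im["side"][140:300,180:360]; cv2.imwrite("pics/c_side.png",cv2.resize(a,None,fx=3.7,fy=3.7,interpolation=2))
E
```

```text
yellow top [243 195  12  11 105] [248.7 199.9] V pct [179.8 227.  228. ] [0.5432 0.06   0.045 ]
yellow side [267 193  14   8  88] [273.5 196.4] V pct [170.7 203.  207. ] [0.5427 0.0653 0.045 ]
  tri [0.5415 0.0601 0.0486] 0.0015
blue top [190 225  12  12 116] [195.3 230.5] V pct [ 97.5 198.  205. ] [0.4593 0.2447 0.045 ]
blue side [220 166  13  12 137] [226.2 171.6] V pct [ 93.6 125.  171. ] [0.4558 0.2362 0.045 ]
  tri [0.4593 0.2454 0.0396] 0.0022
green top [328 183  11  12 107] [332.8 188.7] V pct [ 78.2 169.  173. ] [ 0.5506 -0.2231  0.045 ]
green side [312 255  16  16 222] [319.3 262.5] V pct [ 84.  133.  150.9] [ 0.5476 -0.2323  0.045 ]
  tri [ 0.5522 -0.2242  0.0374] 0.0008
red top [299 209  12  12 114] [304.3 214.2] V pct [111.  221.5 224. ] [ 0.4745 -0.1175  0.045 ]
red side [265 234  16  17 225] [272.3 241.9] V pct [104. 141. 187.] [ 0.4707 -0.1252  0.045 ]
  tri [ 0.4747 -0.1178  0.039 ] 0.0024
```

View pics/c_top.png

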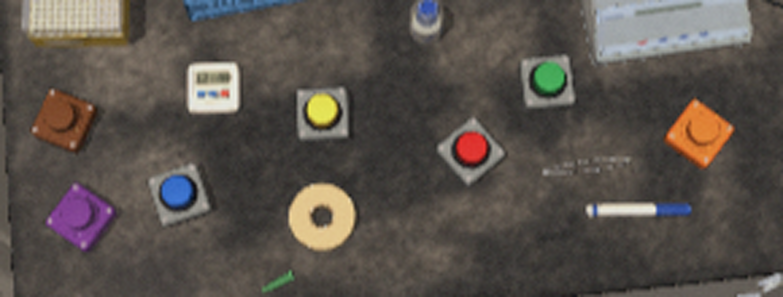

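View pics/c_side.png

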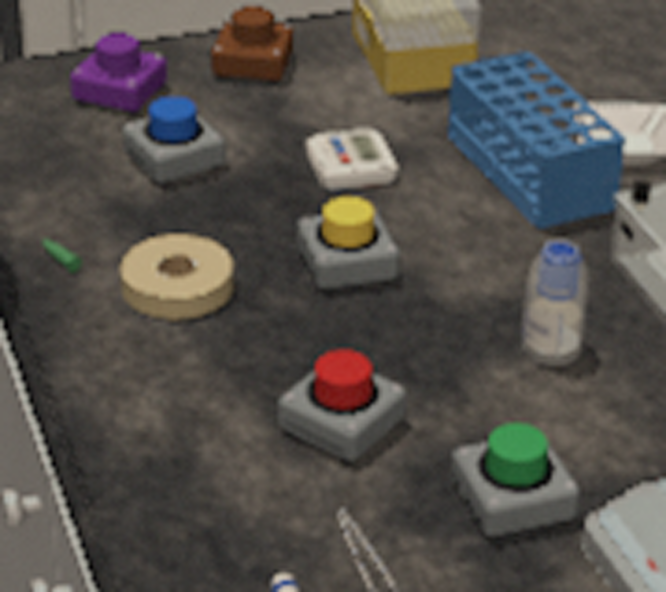

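```bash
cat >> h.py <<'E'
from scipy.spatial.transform import Rotation as Ro
def go(tip,Rw=None):
    """deltas for tip target (world), tool orientation Rw"""
    s=r.get_state(); R0=Ro.from_quat(s["eef_rot"]); Rw=R0 if Rw is None else Rw
    T=np.array(tip)-Rw.apply([0,.166,0]); d=R0.inv().apply(T-s["tool_pos"])
    w=np.degrees((R0.inv()*Rw).as_rotvec())/45
    print("clk",round(s["clock"],2),"tip",np.round(s["tool_pos"]+R0.apply([0,.166,0]),4),"F",np.round(s["contact_force"],1),"op",round(s["opening"],2))
    print("d",np.round(d,4),"mm",round(np.linalg.norm(d)*1000),"w",np.round(w,3))
def down(yaw):  # tool y = -z ; jaw axis z at yaw in world
    z=np.array([np.cos(yaw),np.sin(yaw),0]);y=np.array([0,0,-1.]);return Ro.from_matrix(np.c_[np.cross(y,z),y,z])
E
python3 - <<'E'
from h import *
print(np.round(Ro.from_quat(r.get_state()["eef_rot"]).as_matrix(),3))
im=cv2.imread("pics/top0.png")
for c in H:
    st,ce,m,V=blob(im,"top",c); v=np.median(V[m]); mm=m&(V>.8*v)
    ys,xs=np.nonzero(mm); p=onplane("top",(xs.mean(),ys.mean()),.051)
    print(c,len(xs),np.round(p,4),"diam px exp",0.038*cal("top")[0][0,0]/1.6, "diam",2*np.sqrt(len(xs)/np.pi))
print("fridge corner guess",onplane("top",(130,270),0),"scale edge",onplane("top",(345,178),.05),onplane("top",(345,178),.1),"bottle",onplane("top",(288,163),.086))
for yaw in (0,np.pi/2,-np.pi/2): print(yaw); go([.25,.45,.24],down(yaw))
E
```

```text
[[ 0.949 -0.     0.315]
 [-0.315 -0.002  0.949]
 [ 0.    -1.    -0.002]]
yellow 92 [0.5416 0.06   0.051 ] diam px exp 12.914104191915627 diam 10.823032759612019
blue 90 [0.4593 0.2454 0.051 ] diam px exp 12.914104191915627 diam 10.704744696916627
green 83 [ 0.5519 -0.2238  0.051 ] diam px exp 12.914104191915627 diam 10.280023453913834
red 87 [ 0.4745 -0.1173  0.051 ] diam px exp 12.914104191915627 diam 10.524820207108489
fridge corner guess [0.35971418 0.4750882  0.        ] scale edge [ 0.58179369 -0.2679206   0.05      ] [ 0.56778669 -0.25891462  0.1       ] bottle [ 0.64331842 -0.08182279  0.086     ]
0
clk 0.1 tip [0.1969 0.5926 0.238 ] F [0.1 0.1 0.4] op 1.0
d [ 0.0953 -0.0018 -0.1188] mm 152 w [2.000e-03 1.592e+00 1.000e-03]
1.5707963267948966
clk 0.1 tip [0.1969 0.5926 0.238 ] F [0.1 0.1 0.4] op 1.0
d [ 0.0953 -0.0018 -0.1188] mm 152 w [ 0.002 -0.408 -0.   ]
-1.5707963267948966
clk 0.1 tip [0.1969 0.5926 0.238 ] F [0.1 0.1 0.4] op 1.0
d [ 0.0953 -0.0018 -0.1188] mm 152 w [0.000e+00 3.592e+00 3.000e-03]
```

arm_command([
  {"dx":0.03,"dz":-0.035,"wy":0.15},
  {"dx":0.06,"dz":-0.075,"wy":0.3},
  {"dx":0.09,"dz":-0.11,"wy":0.45},
  {"dx":0.095,"dz":-0.12,"wy":0.59},
  {"dx":0.095,"dz":-0.12,"wy":0.59},
], claw=-1, grip_force=10)

```text
invalid input at $.deltas[0]: expected keys dx, dy, dz, wx, wy, wz
```

```bash
python3 - <<'E'
from h import *
go([.42,.2,.2],down(np.pi/4))
E
```

```text
clk 0.1 tip [0.1969 0.5926 0.238 ] F [0.1 0.1 0.4] op 1.0
d [ 0.3355  0.0385 -0.3024] mm 453 w [0.002 0.592 0.001]
```

arm_command([
  {"dx":0.03,"dy":0,"dz":-0.035,"wx":0,"wy":0.15,"wz":0},
  {"dx":0.06,"dy":0,"dz":-0.075,"wx":0,"wy":0.3,"wz":0},
  {"dx":0.09,"dy":0,"dz":-0.11,"wx":0,"wy":0.45,"wz":0},
  {"dx":0.095,"dy":0,"dz":-0.12,"wx":0,"wy":0.59,"wz":0},
  {"dx":0.095,"dy":0,"dz":-0.12,"wx":0,"wy":0.59,"wz":0},
], claw=-1, grip_force=10)

```text
clock: 0.6
tool_pos: [0.2503, 0.4471, 0.4047]
eef_rot: [0.654, -0.271, 0.272, -0.652]
contact_force: [0.2, 1.1, -0.1]
opening: 0.57
```

```bash
python3 - <<'E'
from h import *
go([.42,.2,.2],down(np.pi/4))
E
```

```text
clk 0.6 tip [0.2504 0.4468 0.2387] F [ 0.2  1.1 -0.1] op 0.57
d [ 0.2948  0.0394 -0.054 ] mm 302 w [ 0.002 -0.003  0.002]
```

arm_command([
  {"dx":0.045,"dy":0,"dz":-0.01,"wx":0,"wy":0,"wz":0},
  {"dx":0.09,"dy":0,"dz":-0.02,"wx":0,"wy":0,"wz":0},
  {"dx":0.135,"dy":0,"dz":-0.025,"wx":0,"wy":0,"wz":0},
  {"dx":0.18,"dy":0,"dz":-0.035,"wx":0,"wy":0,"wz":0},
  {"dx":0.225,"dy":0,"dz":-0.04,"wx":0,"wy":0,"wz":0},
])

```text
clock: 1.1
tool_pos: [0.381, 0.2621, 0.4046]
eef_rot: [-0.654, 0.268, -0.268, 0.655]
contact_force: [0.4, 0.2, 1.2]
opening: 0.12
```

```bash
python3 - <<'E'
from h import *
go([.5416,.060,.12],down(np.pi/4))
E
```

```text
clk 1.1 tip [0.381  0.2623 0.2386] F [0.4 0.2 1.2] op 0.12
d [ 0.2564  0.1184 -0.0313] mm 284 w [-0.001  0.009 -0.001]
```

arm_command([
  {"dx":0.045,"dy":0.01,"dz":-0.005,"wx":0,"wy":0,"wz":0},
  {"dx":0.09,"dy":0.02,"dz":-0.01,"wx":0,"wy":0,"wz":0},
  {"dx":0.135,"dy":0.03,"dz":-0.015,"wx":0,"wy":0,"wz":0},
  {"dx":0.18,"dy":0.04,"dz":-0.02,"wx":0,"wy":0,"wz":0},
  {"dx":0.225,"dy":0.05,"dz":-0.03,"wx":0,"wy":0,"wz":0},
])

```text
clock: 1.6
tool_pos: [0.5207, 0.0825, 0.3541]
eef_rot: [-0.653, 0.268, -0.269, 0.655]
contact_force: [-0.1, 1.0, 0.7]
opening: 0.01
```

```bash
python3 - <<'E'
from h import *
go([.5416,.060,.08],down(np.pi/4))
E
```

```text
clk 1.6 tip [0.521  0.0829 0.1881] F [-0.1  1.   0.7] op 0.01
d [ 0.0308  0.1081 -0.0017] mm 112 w [-0.004  0.009 -0.001]
```

arm_command([
  {"dx":0.031,"dy":0.02,"dz":-0.002,"wx":0,"wy":0.009,"wz":0},
  {"dx":0.031,"dy":0.06,"dz":-0.002,"wx":0,"wy":0.009,"wz":0},
  {"dx":0.031,"dy":0.09,"dz":-0.002,"wx":0,"wy":0.009,"wz":0},
  {"dx":0.031,"dy":0.108,"dz":-0.002,"wx":0,"wy":0.009,"wz":0},
  {"dx":0.031,"dy":0.108,"dz":-0.002,"wx":0,"wy":0.009,"wz":0},
])

```text
clock: 2.1
tool_pos: [0.5389, 0.0601, 0.244]
eef_rot: [0.653, -0.273, 0.27, -0.653]
contact_force: [0.1, -0.2, 0.6]
opening: 0.006
```

```bash
python3 - <<'E'
from h import *
go([.5416,.060,.055],down(np.pi/4))
for n in("top","side"):
    i=cv2.cvtColor(r.snapshot(n),cv2.COLOR_RGB2BGR);cv2.imwrite(f"pics/{n}1.png",i)
    x,y=near[n]["yellow"]; a=i[y-60:y+50,x-70:x+70]; cv2.imwrite(f"pics/{n}1c.png",cv2.resize(a,None,fx=4,fy=4,interpolation=2))
E
```

```text
clk 2.1 tip [0.5382 0.0603 0.078 ] F [ 0.1 -0.2  0.6] op 0.01
d [0.0021 0.023  0.0019] mm 23 w [ 0.003 -0.002 -0.005]
```

View pics/side1c.png

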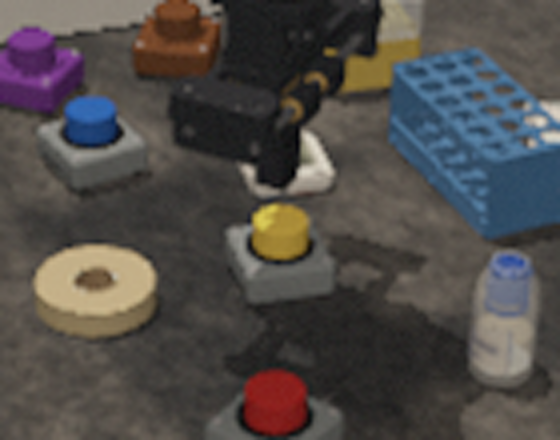

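View pics/top1.png

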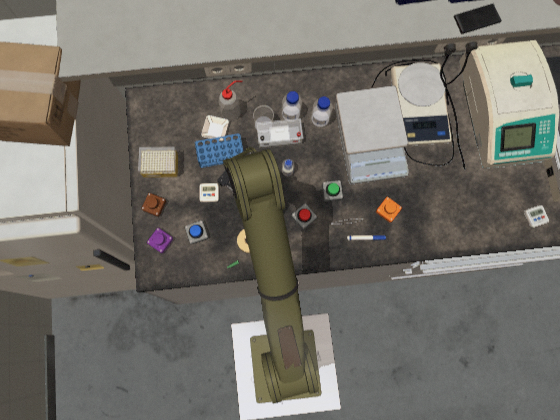

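The side view shows the shut fingertips at about (273,187), just above the yellow key top at (274,195). I'll check that against the projection.

```bash
python3 - <<'E'
from h import *
print(proj("side",[.5382,.0603,.078]),proj("side",[.5416,.06,.051]))
E
```

```text
[272.79229152 187.41021349] [273.80359778 195.65020023]
```

arm_command([
  {"dx":0.002,"dy":0.005,"dz":0.002,"wx":0,"wy":0,"wz":0},
  {"dx":0.002,"dy":0.01,"dz":0.002,"wx":0,"wy":0,"wz":0},
  {"dx":0.002,"dy":0.015,"dz":0.002,"wx":0,"wy":0,"wz":0},
  {"dx":0.002,"dy":0.022,"dz":0.002,"wx":0,"wy":0,"wz":0},
  {"dx":0.002,"dy":0.022,"dz":0.002,"wx":0,"wy":0,"wz":0},
])

```text
clock: 2.7
tool_pos: [0.5415, 0.0586, 0.2239]
eef_rot: [0.653, -0.273, 0.272, -0.652]
contact_force: [0.0, -0.3, 0.8]
opening: 0.003
```

```bash
python3 - <<'E'
from h import *
go([.5416,.060,.044],down(np.pi/4))
E
```

```text
clk 2.7 tip [0.5413 0.0585 0.0579] F [ 0.  -0.3  0.8] op 0.0
d [-0.001   0.0139  0.0011] mm 14 w [ 0.002 -0.007 -0.001]
```

arm_command([
  {"dx":0,"dy":0.004,"dz":0.001,"wx":0,"wy":0,"wz":0},
  {"dx":0,"dy":0.008,"dz":0.001,"wx":0,"wy":0,"wz":0},
  {"dx":0,"dy":0.011,"dz":0.001,"wx":0,"wy":0,"wz":0},
  {"dx":0,"dy":0.014,"dz":0.001,"wx":0,"wy":0,"wz":0},
  {"dx":0,"dy":0.016,"dz":0.001,"wx":0,"wy":0,"wz":0},
])

```text
clock: 3.2
tool_pos: [0.5428, 0.0595, 0.2087]
eef_rot: [-0.652, 0.272, -0.273, 0.653]
contact_force: [0.1, 0.8, 4.0]
opening: 0.009
```

```bash
python3 - <<'E'
from h import *
go([.5416,.060,.038],down(np.pi/4))
E
```

```text
clk 3.2 tip [0.5429 0.0595 0.0427] F [0.1 0.8 4. ] op 0.01
d [-0.0012  0.0047 -0.0005] mm 5 w [-0.001 -0.007  0.   ]
```

Fz is about 4 N with the key moving. I'll continue a few mm, to the stop and slightly into the cap.

arm_command([
  {"dx":0,"dy":0.001,"dz":0,"wx":0,"wy":0,"wz":0},
  {"dx":0,"dy":0.002,"dz":0,"wx":0,"wy":0,"wz":0},
  {"dx":0,"dy":0.003,"dz":0,"wx":0,"wy":0,"wz":0},
  {"dx":0,"dy":0.004,"dz":0,"wx":0,"wy":0,"wz":0},
  {"dx":0,"dy":0.004,"dz":0,"wx":0,"wy":0,"wz":0},
])

```text
clock: 3.7
tool_pos: [0.5428, 0.0595, 0.2051]
eef_rot: [-0.652, 0.272, -0.273, 0.653]
contact_force: [-0.5, 1.3, 6.7]
opening: 0.004
```

```bash
python3 - <<'E'
from h import *
go([.5416,.060,.037],down(np.pi/4))
E
```

```text
clk 3.7 tip [0.5429 0.0595 0.0391] F [-0.5  1.3  6.7] op 0.0
d [-0.0012  0.0021 -0.0005] mm 2 w [-0.001 -0.007  0.   ]
```

The tip is at 39.1 mm with 6.7 N, so the key is on its stop and 2 mm into the cap. Lifting now.

arm_command([
  {"dx":0,"dy":-0.01,"dz":0,"wx":0,"wy":0,"wz":0},
  {"dx":0,"dy":-0.03,"dz":0,"wx":0,"wy":0,"wz":0},
  {"dx":0,"dy":-0.06,"dz":0,"wx":0,"wy":0,"wz":0},
  {"dx":0,"dy":-0.09,"dz":0,"wx":0,"wy":0,"wz":0},
  {"dx":0,"dy":-0.1,"dz":0,"wx":0,"wy":0,"wz":0},
])

```text
clock: 4.2
tool_pos: [0.5429, 0.0591, 0.3073]
eef_rot: [-0.652, 0.272, -0.274, 0.653]
contact_force: [0.2, -0.3, -0.4]
opening: 0.003
```

```bash
python3 - <<'E'
from h import *
go([.4593,.2454,.13],down(np.pi/4))
i=cv2.cvtColor(r.snapshot("side"),cv2.COLOR_RGB2BGR)
x,y=near["side"]["yellow"]; a=i[y-60:y+50,x-70:x+70]; cv2.imwrite(f"pics/side2c.png",cv2.resize(a,None,fx=4,fy=4,interpolation=2))
E
```

```text
clk 4.2 tip [0.5434 0.0592 0.1413] F [ 0.2 -0.3 -0.4] op 0.0
d [-0.1913  0.0111  0.0714] mm 205 w [-0.003 -0.008  0.002]
```

View pics/side2c.png

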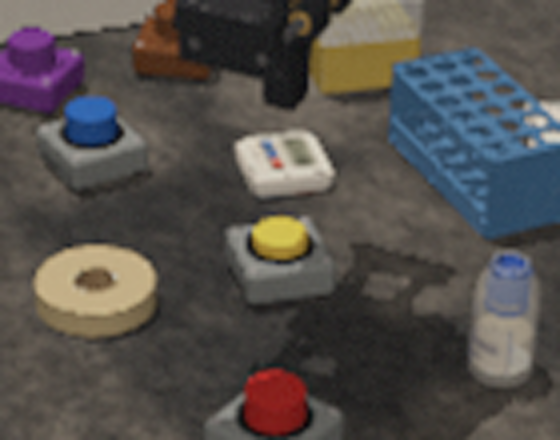

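The yellow key now stands clearly lower and its box hasn't moved. Blue is next.

arm_command([
  {"dx":-0.045,"dy":0,"dz":0.015,"wx":0,"wy":0,"wz":0},
  {"dx":-0.09,"dy":0,"dz":0.035,"wx":0,"wy":0,"wz":0},
  {"dx":-0.13,"dy":0,"dz":0.05,"wx":0,"wy":0,"wz":0},
  {"dx":-0.175,"dy":0,"dz":0.065,"wx":0,"wy":0,"wz":0},
  {"dx":-0.191,"dy":0,"dz":0.071,"wx":0,"wy":0,"wz":0},
])

```text
clock: 4.75
tool_pos: [0.4556, 0.2498, 0.3036]
eef_rot: [-0.653, 0.271, -0.269, 0.654]
contact_force: [1.0, -0.3, -1.1]
opening: 0.003
```

```bash
python3 - <<'E'
from h import *
go([.4593,.2454,.065],down(np.pi/4))
E
```

```text
clk 4.75 tip [0.455  0.25   0.1376] F [ 1.  -0.3 -1.1] op 0.0
d [ 0.006   0.0725 -0.0004] mm 73 w [ 0.002  0.002 -0.005]
```

arm_command([
  {"dx":0.005,"dy":0.01,"dz":0,"wx":0,"wy":0,"wz":0},
  {"dx":0.005,"dy":0.035,"dz":0,"wx":0,"wy":0,"wz":0},
  {"dx":0.005,"dy":0.06,"dz":0,"wx":0,"wy":0,"wz":0},
  {"dx":0.005,"dy":0.072,"dz":0,"wx":0,"wy":0,"wz":0},
  {"dx":0.005,"dy":0.072,"dz":0,"wx":0,"wy":0,"wz":0},
])

```text
clock: 5.25
tool_pos: [0.4621, 0.2399, 0.2306]
eef_rot: [0.654, -0.274, 0.272, -0.651]
contact_force: [0.2, 0.5, 0.3]
opening: 0.004
```

```bash
python3 - <<'E'
from h import *
go([.4593,.2454,.042],down(np.pi/4))
i=cv2.cvtColor(r.snapshot("side"),cv2.COLOR_RGB2BGR)
x,y=near["side"]["blue"]; a=i[y-60:y+50,x-70:x+70]; cv2.imwrite(f"pics/side3c.png",cv2.resize(a,None,fx=4,fy=4,interpolation=2))
E
```

```text
clk 5.25 tip [0.4615 0.2393 0.0646] F [0.2 0.5 0.3] op 0.0
d [-0.0059  0.0226  0.002 ] mm 23 w [ 0.006 -0.009 -0.   ]
```

View pics/side3c.png

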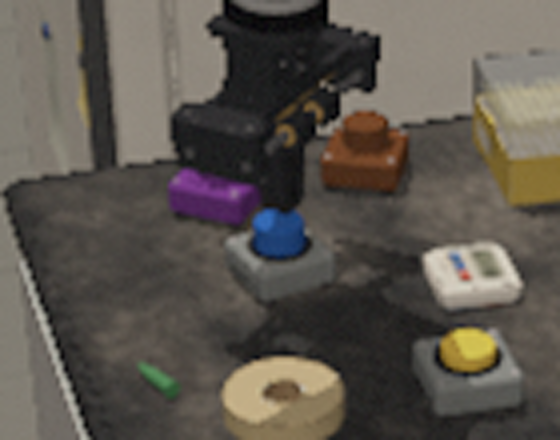

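The fingertips sit just above the blue key, about 6 mm off centre. I'll centre them before pressing.

arm_command([
  {"dx":-0.005,"dy":0,"dz":0.002,"wx":0,"wy":0,"wz":0},
  {"dx":-0.005,"dy":0,"dz":0.002,"wx":0,"wy":0,"wz":0},
  {"dx":-0.005,"dy":0.004,"dz":0.002,"wx":0,"wy":0,"wz":0},
  {"dx":-0.005,"dy":0.007,"dz":0.002,"wx":0,"wy":0,"wz":0},
  {"dx":-0.005,"dy":0.008,"dz":0.002,"wx":0,"wy":0,"wz":0},
])

```text
clock: 5.8
tool_pos: [0.4602, 0.2464, 0.2246]
eef_rot: [0.653, -0.273, 0.272, -0.652]
contact_force: [0.6, 0.2, 0.7]
opening: 0.004
```

```bash
python3 - <<'E'
from h import *
go([.4593,.2454,.042],down(np.pi/4))
E
```

```text
clk 5.8 tip [0.4602 0.2464 0.0586] F [0.6 0.2 0.7] op 0.0
d [ 0.0001  0.0166 -0.0014] mm 17 w [ 0.    -0.007 -0.   ]
```

arm_command([
  {"dx":0,"dy":0.004,"dz":-0.001,"wx":0,"wy":0,"wz":0},
  {"dx":0,"dy":0.008,"dz":-0.001,"wx":0,"wy":0,"wz":0},
  {"dx":0,"dy":0.011,"dz":-0.001,"wx":0,"wy":0,"wz":0},
  {"dx":0,"dy":0.014,"dz":-0.001,"wx":0,"wy":0,"wz":0},
  {"dx":0,"dy":0.016,"dz":-0.001,"wx":0,"wy":0,"wz":0},
])

```text
clock: 6.3
tool_pos: [0.4595, 0.2457, 0.2085]
eef_rot: [0.653, -0.273, 0.273, -0.652]
contact_force: [-0.1, -1.4, 3.3]
opening: 0.002
```

```bash
python3 - <<'E'
from h import *
go([.4593,.2454,.039],down(np.pi/4))
E
```

```text
clk 6.3 tip [0.4595 0.2456 0.0425] F [-0.1 -1.4  3.3] op 0.0
d [ 0.      0.0035 -0.0003] mm 4 w [ 0.    -0.008  0.   ]
```

arm_command([
  {"dx":0,"dy":0.001,"dz":0,"wx":0,"wy":0,"wz":0},
  {"dx":0,"dy":0.002,"dz":0,"wx":0,"wy":0,"wz":0},
  {"dx":0,"dy":0.003,"dz":0,"wx":0,"wy":0,"wz":0},
  {"dx":0,"dy":0.004,"dz":0,"wx":0,"wy":0,"wz":0},
  {"dx":0,"dy":0.004,"dz":0,"wx":0,"wy":0,"wz":0},
])

```text
clock: 6.8
tool_pos: [0.4595, 0.2457, 0.205]
eef_rot: [0.653, -0.273, 0.273, -0.652]
contact_force: [-0.8, -1.5, 7.7]
opening: 0.007
```

```bash
python3 - <<'E'
from h import *
go([.4593,.2454,.039],down(np.pi/4))
E
```

```text
clk 6.8 tip [0.4595 0.2456 0.039 ] F [-0.8 -1.5  7.7] op 0.01
d [ 0.0001  0.     -0.0003] mm 0 w [ 0.    -0.008  0.   ]
```

The tip is at 39.0 mm with 7.7 N, so blue is on its stop. Lifting.

arm_command([
  {"dx":0,"dy":-0.01,"dz":0,"wx":0,"wy":0,"wz":0},
  {"dx":0,"dy":-0.03,"dz":0,"wx":0,"wy":0,"wz":0},
  {"dx":0,"dy":-0.06,"dz":0,"wx":0,"wy":0,"wz":0},
  {"dx":0,"dy":-0.09,"dz":0,"wx":0,"wy":0,"wz":0},
  {"dx":0,"dy":-0.12,"dz":0,"wx":0,"wy":0,"wz":0},
])

```text
clock: 7.3
tool_pos: [0.4593, 0.2458, 0.3261]
eef_rot: [-0.652, 0.272, -0.272, 0.653]
contact_force: [0.8, -0.4, 0.3]
opening: 0.003
```

```bash
python3 - <<'E'
from h import *
go([.52,.0,.17],down(np.pi/4));go([.5519,-.2238,.17],down(np.pi/4))
i=cv2.cvtColor(r.snapshot("side"),cv2.COLOR_RGB2BGR)
x,y=near["side"]["blue"]; a=i[y-60:y+50,x-70:x+70]; cv2.imwrite(f"pics/side4c.png",cv2.resize(a,None,fx=4,fy=4,interpolation=2))
E
```

```text
clk 7.3 tip [0.4593 0.2459 0.1601] F [ 0.8 -0.4  0.3] op 0.0
d [ 0.2174 -0.0099 -0.1297] mm 253 w [-0.    -0.007 -0.   ]
clk 7.3 tip [0.4593 0.2459 0.1601] F [ 0.8 -0.4  0.3] op 0.0
d [ 0.399  -0.01   -0.2644] mm 479 w [-0.    -0.007 -0.   ]
```

View pics/side4c.png

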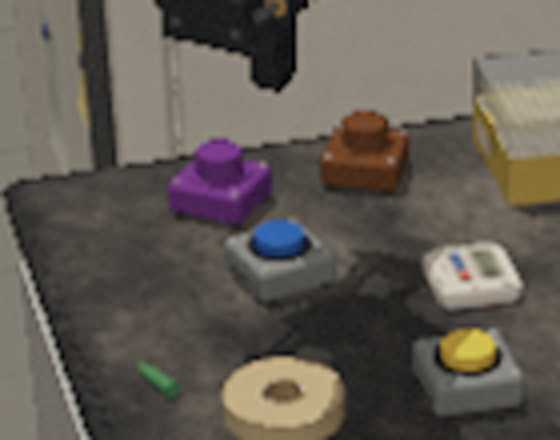

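Blue is down with its box unmoved, and yellow is still down. Next I'll travel high to green.

arm_command([
  {"dx":0.04,"dy":-0.01,"dz":-0.025,"wx":0,"wy":0,"wz":0},
  {"dx":0.08,"dy":-0.02,"dz":-0.05,"wx":0,"wy":0,"wz":0},
  {"dx":0.12,"dy":-0.02,"dz":-0.08,"wx":0,"wy":0,"wz":0},
  {"dx":0.16,"dy":-0.02,"dz":-0.105,"wx":0,"wy":0,"wz":0},
  {"dx":0.2,"dy":-0.02,"dz":-0.13,"wx":0,"wy":0,"wz":0},
])

```text
clock: 7.85
tool_pos: [0.5077, 0.0104, 0.345]
eef_rot: [-0.652, 0.272, -0.273, 0.653]
contact_force: [0.8, 1.2, -0.4]
opening: 0.002
```

```bash
python3 - <<'E'
from h import *
go([.5519,-.2238,.17],down(np.pi/4))
E
```

```text
clk 7.85 tip [0.5078 0.0104 0.179 ] F [ 0.8  1.2 -0.4] op 0.0
d [ 0.1976  0.009  -0.1333] mm 238 w [-0.001 -0.007  0.   ]
```

arm_command([
  {"dx":0.04,"dy":0,"dz":-0.027,"wx":0,"wy":0,"wz":0},
  {"dx":0.08,"dy":0,"dz":-0.055,"wx":0,"wy":0,"wz":0},
  {"dx":0.12,"dy":0,"dz":-0.08,"wx":0,"wy":0,"wz":0},
  {"dx":0.16,"dy":0,"dz":-0.107,"wx":0,"wy":0,"wz":0},
  {"dx":0.195,"dy":0,"dz":-0.132,"wx":0,"wy":0,"wz":0},
])

```text
clock: 8.35
tool_pos: [0.5509, -0.222, 0.3448]
eef_rot: [0.652, -0.273, 0.273, -0.652]
contact_force: [0.4, 1.0, 0.0]
opening: 0.005
```

```bash
python3 - <<'E'
from h import *
go([.5519,-.2238,.08],down(np.pi/4))
i=cv2.cvtColor(r.snapshot("side"),cv2.COLOR_RGB2BGR)
x,y=near["side"]["green"]; a=i[y-100:y+80,x-100:x+100]; cv2.imwrite(f"pics/side5c.png",cv2.resize(a,None,fx=3,fy=3,interpolation=2))
E
```

```text
clk 8.35 tip [ 0.551  -0.222   0.1788] F [0.4 1.  0. ] op 0.01
d [ 0.002   0.0988 -0.0006] mm 99 w [-0.    -0.009  0.001]
```

View pics/side5c.png

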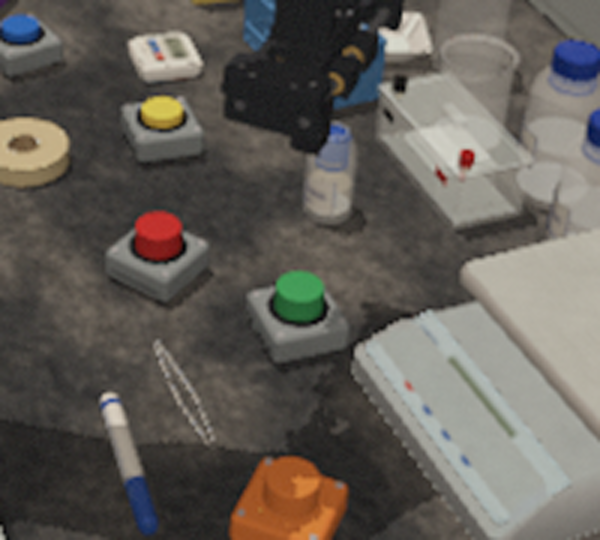

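The gripper is above green, and the flat device next to it is low and clear. Descending.

arm_command([
  {"dx":0.002,"dy":0.03,"dz":-0.001,"wx":0,"wy":0,"wz":0},
  {"dx":0.002,"dy":0.06,"dz":-0.001,"wx":0,"wy":0,"wz":0},
  {"dx":0.002,"dy":0.085,"dz":-0.001,"wx":0,"wy":0,"wz":0},
  {"dx":0.002,"dy":0.1,"dz":-0.001,"wx":0,"wy":0,"wz":0},
  {"dx":0.002,"dy":0.11,"dz":-0.001,"wx":0,"wy":0,"wz":0},
])

```text
clock: 8.9
tool_pos: [0.5514, -0.2211, 0.2336]
eef_rot: [-0.652, 0.273, -0.272, 0.653]
contact_force: [0.1, -0.4, 0.6]
opening: 0.008
```

```bash
python3 - <<'E'
from h import *
go([.5519,-.2238,.058],down(np.pi/4))
i=cv2.cvtColor(r.snapshot("side"),cv2.COLOR_RGB2BGR)
x,y=near["side"]["green"]; a=i[y-100:y+80,x-100:x+100]; cv2.imwrite(f"pics/side6c.png",cv2.resize(a,None,fx=3,fy=3,interpolation=2))
E
```

```text
clk 8.9 tip [ 0.5512 -0.221   0.0676] F [ 0.1 -0.4  0.6] op 0.01
d [ 0.0023  0.0096 -0.0016] mm 10 w [ 0.    -0.007 -0.002]
```

View pics/side6c.png

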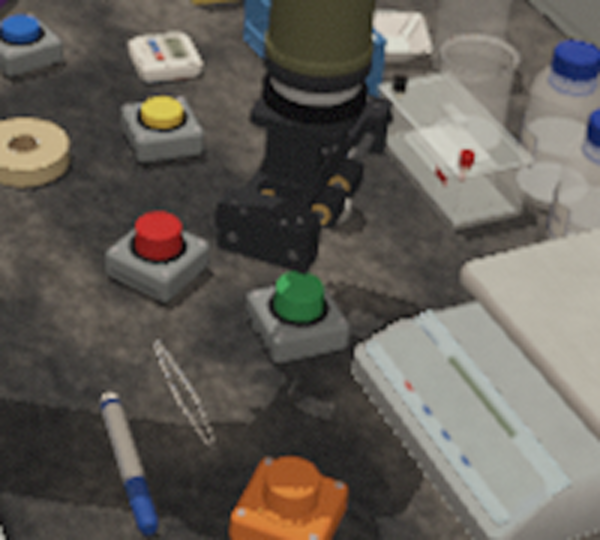

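The tips are just above green, and the gripper body is well clear of red and the bottle. Pressing in steps.

arm_command([
  {"dx":0.002,"dy":0.004,"dz":-0.001,"wx":0,"wy":0,"wz":0},
  {"dx":0.002,"dy":0.009,"dz":-0.001,"wx":0,"wy":0,"wz":0},
  {"dx":0.002,"dy":0.014,"dz":-0.001,"wx":0,"wy":0,"wz":0},
  {"dx":0.002,"dy":0.019,"dz":-0.001,"wx":0,"wy":0,"wz":0},
  {"dx":0.002,"dy":0.022,"dz":-0.001,"wx":0,"wy":0,"wz":0},
])

```text
clock: 9.45
tool_pos: [0.5525, -0.2237, 0.2129]
eef_rot: [-0.652, 0.272, -0.273, 0.653]
contact_force: [-0.5, 0.1, 3.7]
opening: 0.009
```

```bash
python3 - <<'E'
from h import *
go([.5519,-.2238,.039],down(np.pi/4))
E
```

```text
clk 9.45 tip [ 0.5527 -0.2238  0.0469] F [-0.5  0.1  3.7] op 0.01
d [-0.0004  0.0079 -0.0005] mm 8 w [-0.001 -0.008  0.001]
```

arm_command([
  {"dx":0,"dy":0.002,"dz":0,"wx":0,"wy":0,"wz":0},
  {"dx":0,"dy":0.004,"dz":0,"wx":0,"wy":0,"wz":0},
  {"dx":0,"dy":0.006,"dz":0,"wx":0,"wy":0,"wz":0},
  {"dx":0,"dy":0.008,"dz":0,"wx":0,"wy":0,"wz":0},
  {"dx":0,"dy":0.008,"dz":0,"wx":0,"wy":0,"wz":0},
])

```text
clock: 9.95
tool_pos: [0.5526, -0.2237, 0.205]
eef_rot: [-0.652, 0.272, -0.273, 0.653]
contact_force: [-0.6, -0.4, 6.8]
opening: 0.005
```

```bash
python3 - <<'E'
from h import *
go([.5519,-.2238,.039],down(np.pi/4))
E
```

```text
clk 9.95 tip [ 0.5527 -0.2237  0.039 ] F [-0.6 -0.4  6.8] op 0.01
d [-0.0004  0.     -0.0006] mm 1 w [-0.001 -0.007  0.001]
```

The tip is at 39.0 mm with 6.8 N, so green is on its stop. I'll lift, then let the arm settle.

arm_command([
  {"dx":0,"dy":-0.01,"dz":0,"wx":0,"wy":0,"wz":0},
  {"dx":0,"dy":-0.04,"dz":0,"wx":0,"wy":0,"wz":0},
  {"dx":0,"dy":-0.08,"dz":0,"wx":0,"wy":0,"wz":0},
  {"dx":0,"dy":-0.12,"dz":0,"wx":0,"wy":0,"wz":0},
  {"dx":0,"dy":-0.15,"dz":0,"wx":0,"wy":0,"wz":0},
])

```text
clock: 10.45
tool_pos: [0.552, -0.2234, 0.3571]
eef_rot: [-0.652, 0.272, -0.273, 0.653]
contact_force: [1.0, -0.2, -0.0]
opening: 0.005
```

arm_command([
  {"dx":0,"dy":-0.02,"dz":0,"wx":0,"wy":0,"wz":0},
  {"dx":0,"dy":-0.04,"dz":0,"wx":0,"wy":0,"wz":0},
  {"dx":0,"dy":-0.05,"dz":0,"wx":0,"wy":0,"wz":0},
  {"dx":0,"dy":-0.05,"dz":0,"wx":0,"wy":0,"wz":0},
  {"dx":0,"dy":-0.05,"dz":0,"wx":0,"wy":0,"wz":0},
])

```text
clock: 10.95
tool_pos: [0.5519, -0.2235, 0.4039]
eef_rot: [0.653, -0.273, 0.272, -0.652]
contact_force: [-0.2, 0.4, -0.1]
opening: 0.005
```

```bash
python3 - <<'E'
from h import *
go([.5519,-.2238,.2],down(np.pi/4))
i=cv2.cvtColor(r.snapshot("side"),cv2.COLOR_RGB2BGR)
cv2.imwrite("pics/side7.png",i); a=i[130:310,170:370]; cv2.imwrite(f"pics/side7c.png",cv2.resize(a,None,fx=3.3,fy=3.3,interpolation=2))
for c in H: print(c,blob(i,"side",c)[0], blob(cv2.imread("pics/side0.png"),"side",c)[0])
E
```

```text
clk 10.95 tip [ 0.5516 -0.2234  0.2379] F [-0.2  0.4 -0.1] op 0.0
d [ 0.0003  0.0379 -0.0002] mm 38 w [ 0.001 -0.007 -0.002]
yellow [267 196  14   8  87] [267 193  14   8  88]
blue [220 169  13  10  99] [220 166  13  12 137]
green [311 258  17  13 172] [312 255  16  16 222]
red [265 234  16  17 227] [265 234  16  17 225]
```

View pics/side7c.png

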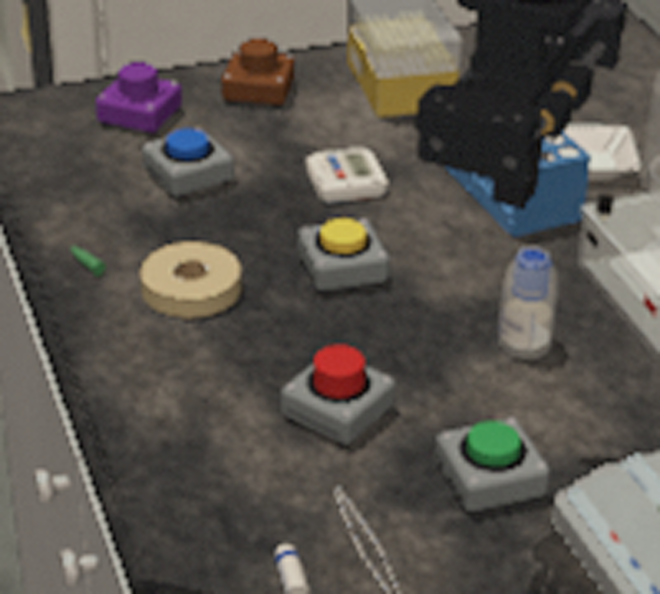

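All three keys sit 3 px lower than at the start, red is unchanged, and nothing has moved.

```bash
python3 -c "
from plant import r
print(r.finish_job())"
```

```text
the job is handed in; nothing more can be done
None
```

I tapped the yellow, blue and green keys down in that order with the shut fingertips, and handed the job in at about 11 s of the 48 s allowed.

- **Presses:** each key was pressed until the tip stood at about 39 mm (2 mm past the 41 mm stop, into the soft cap), at 6.7 to 7.7 N.
- **Last check:** in the final side picture the three key tops are each about 3 px lower than at the start. The red key is unchanged, and the boxes and other things in view stand where they were.
- **Limits of the check:** I took no final top picture, so the marker was only partly in view and the orange look-alike not at all in my last look. I saw no disagreeing readings; before pressing blue I corrected the tip by about 6 mm.

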